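# Bolt up the chip cutter and try its arm

### The job

The chip cutter has just been washed and its three wing bolts are only finger-loose. Tighten them one after another, the longest wing first and the shortest last, each clockwise all the way to its stop. Then try the cutter: press its sprung arm all the way down and ease it slowly back up to rest under control, without letting it snap; leave the arm alone until the bolts are tight, and leave the other things where they stand.

Things in the scene. Friction and masses are not known exactly. Their poses are not given: they have to be found in the camera images.
- cutter: Bench chip cutter, fixed: grey base plate 244x270 mm (x -114 to 130, y -135 to 135), top at 22 mm; origin at worktop height, x to its back, y to its left, z up. Central 112 mm square steel blade frame, 68 mm high. Pillars at (x, y) = (-70, 100), (15, 100), (-30, -100) mm carry one bolt each, wing tops 114 mm above the worktop. Two pivot cheeks at the back, 116 mm high.
- bolt_long_grip (a point): Grip point of the long-winged bolt: flat steel wing 66 mm long, 14 mm thick, 34 mm high over a 30 mm round collar, on one of the cutter's three pillars (which one varies). The point is on the turning axis, 22 mm above the wing's foot, 12 mm below its top; x runs along the wing, z up.
- bolt_long (a joint): Turn of that bolt, rad: grows clockwise seen from above; starts at 0 to 0.4, end stop (tight) at 1.4, where the wing lies along the cutter's front-to-back line (its x axis).
- bolt_mid_grip (a point): Grip point of the mid-winged bolt: flat steel wing 46 mm long, 14 mm thick, 34 mm high over a 30 mm round collar, on one of the cutter's three pillars (which one varies). The point is on the turning axis, 22 mm above the wing's foot, 12 mm below its top; x runs along the wing, z up.
- bolt_mid (a joint): Turn of that bolt, rad: grows clockwise seen from above; starts at 0 to 0.4, end stop (tight) at 1.4, where the wing lies along the cutter's front-to-back line (its x axis).
- bolt_short_grip (a point): Grip point of the short-winged bolt: flat steel wing 28 mm long, 14 mm thick, 34 mm high over a 30 mm round collar, on one of the cutter's three pillars (which one varies). The point is on the turning axis, 22 mm above the wing's foot, 12 mm below its top; x runs along the wing, z up.
- bolt_short (a joint): Turn of that bolt, rad: grows clockwise seen from above; starts at 0 to 0.4, end stop (tight) at 1.4, where the wing lies along the cutter's front-to-back line (its x axis).
- press_grip (a point): Centre of the black cross handle of the press arm: a round bar 20 mm thick, 90 mm long, along the cutter's y, joining the two prongs of the forked front end of the arm (64 mm clear between the 12 mm prongs, for 60 mm behind the bar, so it can be pinched there from above). At rest about 140 mm above the worktop, fully down about 50 mm.
- press_pivot (a point): Point on the arm's hinge axis (which runs along the cutter's y), at the back of the cutter, 100 mm above the worktop; 200 mm from press_grip.
- press_arm (a joint): Press arm angle in rad: 0 at rest (raised 0.20 rad above level), grows as the handle goes down, stop at 0.45 (0.25 rad below level). A spring drives it back up; the handle needs about 3 N at first and 6 N at the bottom.
- small_glass: Bystander: clear small glass, 44 mm across, 40 mm high, standing upright on the right front corner of the cutter's base plate; origin at the centre of its underside.
- spotted_mug: Bystander: white mug with spots, 78x114x93 mm, behind the cutter; origin under its centre.
- bean_tin: Bystander: food tin, 75 mm across, 110 mm high, behind the cutter; origin under its centre.
- red_apple: Bystander: apple, 75 mm, behind the cutter to the right; origin under its centre.
- tea_spoon: Bystander: small steel fork, 193 mm long, 26 mm wide, lying along the worktop's front edge; origin under its centre.
- spice_jar: Bystander: glass spice jar with a lid, 45 mm across, 106 mm high, behind the cutter to the left; origin under its centre.

How it is judged:
By the outcome, as a careful person would: the job done as asked, in the order asked, and still so for the second after the job is handed in, with the robot touching nothing.
It also fails if it takes over 72 s, if anything falls off the work surface, if the arm or the gripper's body presses on something with over 40 N, if the wrist force passes 120 N, or if a joint passes its speed limit or range.

### The arm

A 7-joint arm with a two-finger parallel gripper is mounted at the origin on a cart in front of the work surface, level with it; the furniture and walls round the work are solid. World frame = base frame: x ahead of the robot, y to its left, z up, the work surface at z = 0. Lengths are in m, angles in rad, forces in N, time in s.
With the tool pointing down it reaches from about 0.35 to 0.9 m from the base axis. Payload 19.9 kg.
Tool frame: the origin (TCP) lies at the very end of the fingers, on their centre line; the grasp point (between the pads) lies 19 mm behind it; z points along the fingers, y is the line along which they close (so a half turn about z gives the same grasp; the last joint's range is limited). The gripper opens to 85 mm and grips with 20 to 120 N. Pads are 22 mm wide; open, the fingers measure 114 mm over their backs; the gripper's body (76 mm by 85 mm) begins 54 mm behind the grasp point. The pads swing forward as they close: fully open they stand 13 mm farther back than shut.
Start: joints at [-1.216, 0.417, -0.01, 1.614, 0.005, 1.111, -0.053], TCP at [0.242, 0.576, 0.231] pointing down, gripper open.
Joint ranges: [-2.81, 2.81], [-0.39, 2.02], [-1.27, 1.25], [0.06, 2.57], [-1.19, 4.33], [0.19, 2], [-2.82, 2.82]. Speed limits (rad/s): [1.89, 1.89, 2.39, 2.39, 3.01, 3.01, 3.01].

### API

Orientations are given as a 3x3 rotation matrix whose columns are the frame's x, y, z axes.
In Python, from bench import monitor, vision, arm, nets gives the robot as it stands. The module is installed in compiled form; this text tells all that it offers.
- The arm moves only by the tool step_arm, never from a script. Its argument "targets" is a list of rows, each an object with "travel": the shift along the world's x, y, z each as a share of 0.04 m, from -1 to 1, a list of three; "delta_rot": the turn, a rotation vector about the world's x, y, z each as a share of 0.15 rad, from -1 to 1, a list of three; "grip": the opening, from -1 (shut) to 1 (fully open). A call has 1 to 20 rows; each row shifts and turns the commanded pose from where the row before left it; what a row does not reach is not made up. A row lasts 1/10 s, in which the tool goes at most 50 mm and 8.59 degrees, less where a joint would pass 70% of its speed; a pose out of reach is approached as far as the arm can. A call with a number of a shift or a turn outside -1 to 1 is refused whole. A call with a gripper value outside its range is refused whole. The fingers move at their own pace and stop on an object; "grip_force" is the grip in N (left out, the last holds). Time passes only in rows, so rows that do not move let the fingers close. It gives the time, the measured TCP pose, the force, the opening and the grip force at its end, in the units of the state.
- monitor.read_state(): the state, without advancing time (a new reading comes with each control period).
- vision.snapshot(name): name is "scene" or "side" or "wrist"; returns the picture (384x512x3 uint8, blue, green, red); there is no depth.
- vision.camera_model(name): a dict with "mtx" (3x3 intrinsics, pixels), "cam_to_world" (4x4, takes a point from camera to world coordinates). Camera axes: x right, y up, looking along -z (the intrinsics and any distortion apply to the point x, -y, -z); pixel columns grow to the right and rows downward; lengths in m; the calibration is good to about 2 mm. The wrist camera is an equidistant fisheye: a pixel r from the principal point sees the ray r / f radians off the axis. A picture is of the moment at which its call begins: read the wrist's pose just before it. camera_model takes no time and is no camera call; for the wrist camera it gives the pose at the moment of the call.
- arm.job_done(): hands the job in; it is judged then, once.
Trained networks look in the newest picture that a camera, given by its name, has taken for a name from the list of things; names that differ only in an ending like _2 or _b are one class to them, and where a whole thing is asked for, a point or a joint stands for the part that bears it (a point fixed in the world has none). Each returns a list of dicts, best first, with "conf" (0 to 1); they miss things now and then, are a little off and sometimes report something else, mostly with a low value. They report only what shows in the picture. A call takes as long as a camera call.
- nets.look_for(camera, target): "extent" ([left, top, right, bottom] as shares, 0 to 1, of the picture: columns of its width, rows of its height, round what is visible of it).
- nets.masks_of(camera, target): "pixels" (384x512 bool, what is visible of it) and "extent" ([left, top, right, bottom] as shares, 0 to 1, of the picture: columns of its width, rows of its height, round what is visible of it).
The state is a dict: "time_s": time; "joints": joint angles; "qd": joint speeds; "tau": joint torques, N m; "eef_pos": TCP position; "tool_rot": TCP orientation; "contact_force": force on the tool from outside, world axes, zero at the start; "wrist_torque": the same for the moment, N m; "finger_gap": finger opening in m; "grip_force": force on a finger pad.
Only numpy, scipy, OpenCV 4.12 (cv2) and the standard library are available. Lean on these libraries where they do the work, as an engineer would, in place of code of your own. Each camera call takes 0.05 s, during which the arm holds its last target. There are 200 camera calls.

## Working session

There is one attempt and no reset: what is moved stays moved. The work goes in short steps, Python scripts to look and compute and a tool call to move; the robot and the scene stay as the last step left them, time stands still between calls to the robot, and variables do not carry over. Pictures are saved under pics/ and viewed, at most 12 in all, crops included, and the job is handed in when it is done.

Besides the shell and the picture viewer there is one more tool, called as a command line: name --argument value ..., lists and objects as JSON in quotes. step_arm: Moves the arm, as the interface text tells. Shift numbers are shares of 0.04 m and turn numbers shares of 0.15 rad, none past 1 either way. Its arguments: {"type":"object","properties":{"targets":{"type":"array"},"grip_force":{"type":"number"}},"required":["targets"]}

```bash
mkdir -p pics; python3 - <<'E'
from bench import monitor, vision, arm, nets
import cv2, numpy as np
s=monitor.read_state(); print({k:np.round(v,3).tolist() for k,v in s.items()})
ims=[]
for n in ["scene","side","wrist"]:
    im=vision.snapshot(n); cv2.imwrite(f"pics/{n}0.png",im)
    m=vision.camera_model(n); print(n,np.round(m["mtx"],1).tolist(),np.round(m["cam_to_world"],3).tolist(),[k for k in m])
    for t in ["cutter","bolt_long_grip","bolt_mid_grip","bolt_short_grip","press_grip","small_glass"]:
        print(t,[(np.round(np.array(d["extent"])*[512,384,512,384]).tolist(),round(d["conf"],2)) for d in nets.look_for(n,t)[:3]])
E
```

```text
{'time_s': 0.0, 'joints': [-1.216, 0.418, -0.01, 1.614, 0.005, 1.111, -0.053], 'qd': [0.0, 0.001, -0.002, 0.001, -0.001, 0.0, -0.001], 'tau': [0.0, -86.446, 0.679, -43.492, 0.019, 0.007, 0.0], 'eef_pos': [0.241, 0.576, 0.231], 'tool_rot': [[-0.922, 0.386, -0.0], [0.386, 0.922, -0.001], [-0.0, -0.001, -1.0]], 'contact_force': [0.402, -0.188, 0.263], 'wrist_torque': [0.038, -0.03, 0.021], 'grip_force': 0.0, 'finger_gap': 0.085}
scene [[370.6, 0.0, 254.7], [0.0, 370.6, 190.0], [0.0, 0.0, 1.0]] [[0.697, 0.358, -0.621, 0.046], [-0.717, 0.358, -0.598, -0.589], [0.009, 0.862, 0.506, 0.556], [0.0, 0.0, 0.0, 1.0]] ['mtx', 'cam_to_world']
cutter [([170.0, 186.0, 325.0, 302.0], 0.97)]
bolt_long_grip [([254.0, 227.0, 270.0, 258.0], 0.61)]
bolt_mid_grip [([183.0, 196.0, 191.0, 216.0], 0.55)]
bolt_short_grip [([185.0, 196.0, 196.0, 214.0], 0.69)]
press_grip [([187.0, 192.0, 276.0, 237.0], 0.79)]
small_glass [([233.0, 264.0, 255.0, 289.0], 0.69), ([187.0, 192.0, 275.0, 236.0], 0.66)]
side [[432.8, 0.0, 249.1], [0.0, 432.8, 190.4], [0.0, 0.0, 1.0]] [[-0.979, 0.132, -0.158, 0.417], [-0.205, -0.586, 0.784, 0.745], [0.011, 0.8, 0.6, 0.737], [0.0, 0.0, 0.0, 1.0]] ['mtx', 'cam_to_world']
cutter [([210.0, 176.0, 326.0, 265.0], 0.55)]
bolt_long_grip [([288.0, 161.0, 306.0, 187.0], 0.62)]
bolt_mid_grip [([291.0, 213.0, 306.0, 236.0], 0.48)]
bolt_short_grip [([260.0, 211.0, 266.0, 226.0], 0.69)]
press_grip [([236.0, 173.0, 328.0, 212.0], 0.72), ([149.0, 171.0, 197.0, 211.0], 0.5), ([336.0, 196.0, 345.0, 238.0], 0.48)]
small_glass [([210.0, 177.0, 325.0, 268.0], 0.62), ([307.0, 183.0, 318.0, 194.0], 0.57)]
wrist [[297.3, 0.0, 250.8], [0.0, 297.3, 191.3], [0.0, 0.0, 1.0]] [[0.386, -0.886, -0.257, 0.178], [0.922, 0.371, 0.108, 0.603], [-0.001, -0.279, 0.96, 0.375], [0.0, 0.0, 0.0, 1.0]] ['mtx', 'cam_to_world']
cutter []
bolt_long_grip []
bolt_mid_grip []
bolt_short_grip []
press_grip []
small_glass []
```

```bash
python3 - <<'E'
import cv2
a=cv2.imread("pics/scene0.png")[150:330,120:370]; b=cv2.imread("pics/side0.png")[130:290,130:380]
cv2.imwrite("pics/sc.png",cv2.resize(a,None,fx=3.2,fy=3.2,interpolation=cv2.INTER_CUBIC)); cv2.imwrite("pics/sd.png",cv2.resize(b,None,fx=3.2,fy=3.2,interpolation=cv2.INTER_CUBIC))
E
```

```text
(no output)
```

View pics/sc.png

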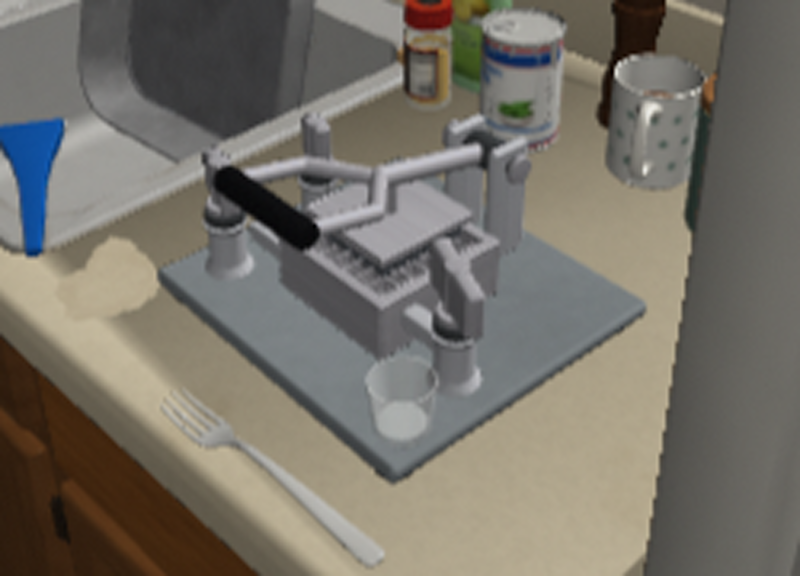

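View pics/sd.png

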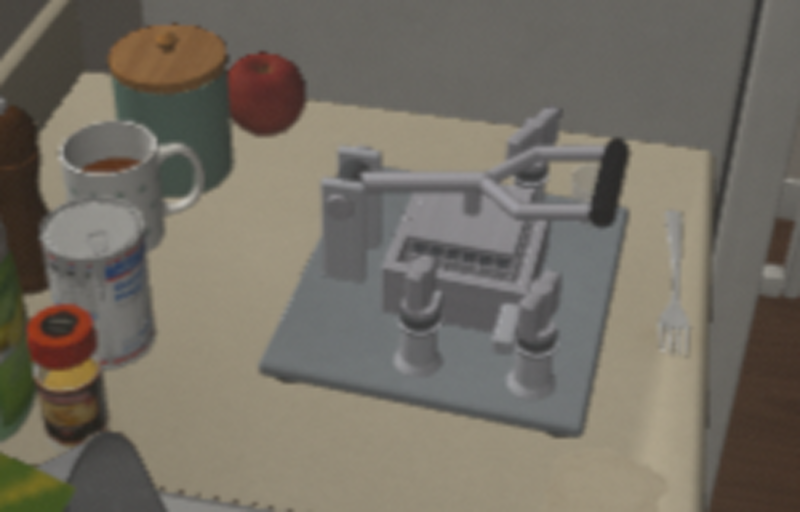

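The long wing is on the right pillar, the mid wing front-left and the short wing back-left. Plate corners in the scene picture: front-right (245,299), front-left (170,234), back-right (322,245). The handle centre is at (203,215) there and (321,186) in the side picture. Next I'll fit the cutter pose.

```bash
cat > h.py <<'E'
import numpy as np, cv2
from scipy.optimize import least_squares
from bench import monitor, vision, nets
def proj(m,P):
    T=np.linalg.inv(m["cam_to_world"]); p=(T[:3,:3]@np.asarray(P,float).T).T+T[:3,3]
    q=np.c_[p[:,0],-p[:,1],-p[:,2]]; K=m["mtx"]
    return np.c_[K[0,0]*q[:,0]/q[:,2]+K[0,2],K[1,1]*q[:,1]/q[:,2]+K[1,2]]
def projw(m,P):
    T=np.linalg.inv(m["cam_to_world"]); p=(T[:3,:3]@np.asarray(P,float).T).T+T[:3,3]
    x,y,z=p[:,0],-p[:,1],-p[:,2]; r=np.hypot(x,y); th=np.arctan2(r,z); K=m["mtx"]
    return np.c_[K[0,0]*th*x/r+K[0,2],K[1,1]*th*y/r+K[1,2]]
def tow(c,P): 
    R=np.array([[np.cos(c[2]),-np.sin(c[2]),0],[np.sin(c[2]),np.cos(c[2]),0],[0,0,1]])
    return np.asarray(P,float)@R.T+[c[0],c[1],c[3] if len(c)>3 else 0]
def tri(obs): # [(model,px)], least squares ray point
    def f(P): return np.concatenate([(proj(m,[P])[0]-u) for m,u in obs])
    r=least_squares(f,[.5,0,.1]); return r.x,np.abs(r.fun).max()
E
python3 - <<'E'
from h import *
sc=lambda u,v:(120+u/3.2,150+v/3.2); sd=lambda u,v:(130+u/3.2,130+v/3.2)
M={n:vision.camera_model(n) for n in("scene","side")}
A=.022
L=[("scene",sc(397,468),(-.114,-.135,A)),("scene",sc(160,268),(-.114,.135,A)),("scene",sc(645,305),(.130,-.135,A)),
("side",sd(580,428),(-.114,.135,A)),("side",sd(262,368),(.130,.135,A)),("side",sd(628,208),(-.114,-.135,A))]
# collar tops / wing tops rough centres
L+=[("scene",sc(316,120),(.015,.1,.114)),("side",sd(420,265),(.015,.1,.114)),("side",sd(540,285),(-.07,.1,.114)),("side",sd(537,125),(-.03,-.1,.114)),("scene",sc(460,268),(-.03,-.1,.114)),("scene",sc(214,155),(-.07,.1,.114))]
def f(c): return np.concatenate([proj(M[n],tow(c,[p]))[0]-u for n,u,p in L])
r=least_squares(f,[.55,0,0,0.]); print(np.round(r.x,4)); print(np.round(r.fun.reshape(-1,2),1).tolist())
print(tri([(M["scene"],sc(265,207)),(M["side"],sd(609,181))]))
for p in [(-.03,-.1,.102),(-.07,.1,.102),(.015,.1,.102)]: print(tow(r.x,[p]))
# heights from two views
for a,b in [((460,268),(537,125)),((214,155),(540,285)),((316,120),(420,265))]: print(tri([(M["scene"],sc(*a)),(M["side"],sd(*b))]))
s=monitor.read_state(); m=vision.camera_model("wrist"); R=s["tool_rot"];print("cam in tool",np.array(R).T@(m["cam_to_world"][:3,3]-s["eef_pos"]))
E
```

```text
[ 0.5172 -0.0947 -0.0525 -0.0025]
[[-1.4, 1.8], [-2.4, 0.4], [1.1, -1.5], [0.6, -0.0], [-2.4, -1.5], [-0.2, -1.1], [-0.5, 0.3], [-0.1, 0.2], [-0.3, 0.5], [-1.6, -0.8], [-1.1, -0.6], [1.5, 2.0]]
(array([ 0.41551965, -0.09020753,  0.13777913]), np.float64(0.2899990633047764))
[[ 0.48200562 -0.19293815  0.09945852]]
[[0.45256169 0.00888616 0.09945852]]
[[0.53744445 0.00442328 0.09945852]]
(array([ 0.4804766 , -0.19523459,  0.11047494]), np.float64(0.9574681679885657))
(array([0.45172565, 0.01229007, 0.11585704]), np.float64(0.08962591603264514))
(array([0.53787426, 0.00381206, 0.11190934]), np.float64(0.239895606981662))
cam in tool [ 0.06857926  0.00057131 -0.14367227]
```

step_arm --targets '[{"travel": [0.3,-0.96,0.05],"delta_rot": [0,0,-0.55],"grip": 1},{"travel": [0.3,-0.96,0.05],"delta_rot": [0,0,-0.55],"grip": 1},{"travel": [0.3,-0.96,0.05],"delta_rot": [0,0,-0.55],"grip": 1},{"travel": [0.3,-0.96,0.05],"delta_rot": [0,0,-0.55],"grip": 1},{"travel": [0.3,-0.96,0.05],"delta_rot": [0,0,-0.55],"grip": 1},{"travel": [0.3,-0.96,0.05],"delta_rot": [0,0,-0.55],"grip": 1},{"travel": [0.3,-0.96,0.05],"delta_rot": [0,0,-0.55],"grip": 1},{"travel": [0.3,-0.96,0.05],"delta_rot": [0,0,-0.55],"grip": 1},{"travel": [0.3,-0.96,0.05],"delta_rot": [0,0,-0.55],"grip": 1},{"travel": [0.3,-0.96,0.05],"delta_rot": [0,0,-0.55],"grip": 1},{"travel": [0.3,-0.96,0.05],"delta_rot": [0,0,-0.55],"grip": 1},{"travel": [0.3,-0.96,0.05],"delta_rot": [0,0,-0.55],"grip": 1},{"travel": [0.3,-0.96,0.05],"delta_rot": [0,0,-0.55],"grip": 1},{"travel": [0.3,-0.96,0.05],"delta_rot": [0,0,-0.55],"grip": 1},{"travel": [0.3,-0.96,0.05],"delta_rot": [0,0,-0.55],"grip": 1},{"travel": [0.3,-0.96,0.05],"delta_rot": [0,0,-0.55],"grip": 1},{"travel": [0.3,-0.96,0.05],"delta_rot": [0,0,-0.55],"grip": 1},{"travel": [0.3,-0.96,0.05],"delta_rot": [0,0,-0.55],"grip": 1},{"travel": [0.3,-0.96,0.05],"delta_rot": [0,0,-0.55],"grip": 1},{"travel": [0.3,-0.96,0.05],"delta_rot": [0,0,-0.55],"grip": 1}]'

```text
time_s: 3.05
eef_pos: [0.4819, -0.1931, 0.2716]
tool_rot: [[0.461, 0.888, 0.001], [0.888, -0.461, 0.0], [0.0, 0.001, -1.0]]
contact_force: [0.4, 0.3, 0.7]
finger_gap: 0.0854
grip_force: 0.0
```

```bash
python3 - <<'E'
from h import *
m=vision.camera_model("wrist"); s=monitor.read_state(); im=vision.snapshot("wrist"); cv2.imwrite("pics/w1raw.png",im)
print(np.round(s["eef_pos"],4),np.round(s["joints"],2),np.round(s["contact_force"],2)); np.save("w1.npy",m["cam_to_world"])
c=[.5172,-.0947,-.0525,0]
for n,p in dict(L=(-.03,-.1,.114),M=(-.07,.1,.114),S=(.015,.1,.114),c1=(-.114,-.135,.022),c2=(-.114,.135,.022),c3=(.13,.135,.022),h=(-.102,0,.14)).items(): print(n,np.round(projw(m,tow(c,[p]))[0],1))
cv2.imwrite("pics/w1.png",cv2.resize(im,(800,600),interpolation=cv2.INTER_CUBIC))
E
```

```text
[ 0.4819 -0.1931  0.2716] [-0.34  0.24  0.78  1.85 -0.18  1.13  0.02] [0.4  0.34 0.71]
L [248.5 176.5]
M [135.3  25.4]
S [207.8 -11.9]
c1 [204.9 207.8]
c2 [123.3  37.4]
c3 [284.5 -36.5]
h [137.4 121.6]
```

View pics/w1.png

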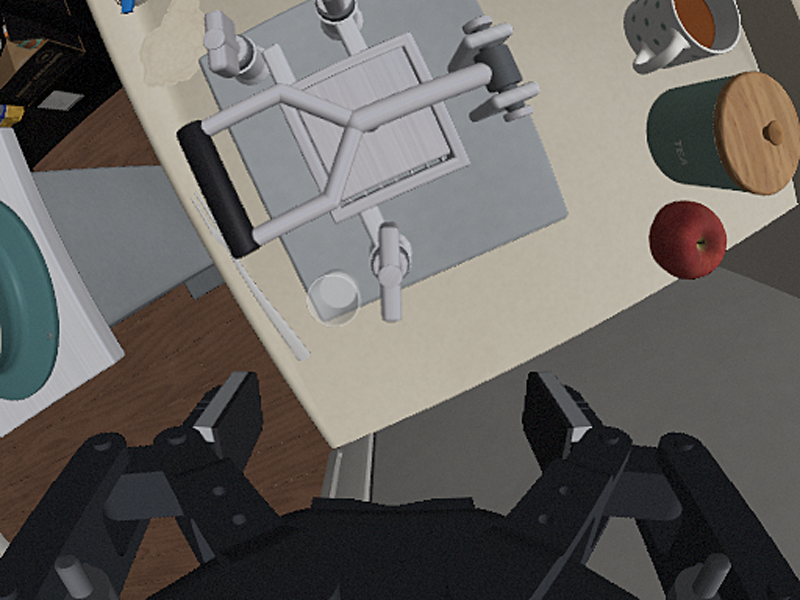

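The wing lies almost along the picture's vertical: top ends (390,225) and (391,320), plate corners (202,62) and (567,213), handle centre (217,190), in the 800-wide picture. I'll refit with these.

```bash
python3 - <<'E'
from h import *
sc=lambda u,v:(120+u/3.2,150+v/3.2); sd=lambda u,v:(130+u/3.2,130+v/3.2); w=lambda u,v:(u*.64,v*.64)
M={n:vision.camera_model(n) for n in("scene","side","wrist")}; M["wrist"]["cam_to_world"]=np.load("w1.npy")
A=.022
L=[("scene",sc(397,468),(-.114,-.135,A)),("scene",sc(160,268),(-.114,.135,A)),("scene",sc(645,305),(.130,-.135,A)),
("side",sd(580,428),(-.114,.135,A)),("side",sd(262,368),(.130,.135,A)),("side",sd(628,208),(-.114,-.135,A)),
("scene",sc(316,120),(.015,.1,.114)),("side",sd(420,265),(.015,.1,.114)),("side",sd(540,285),(-.07,.1,.114)),("side",sd(537,125),(-.03,-.1,.114)),("scene",sc(460,268),(-.03,-.1,.114)),("scene",sc(214,155),(-.07,.1,.114)),
("wrist",w(202,62),(-.114,.135,A)),("wrist",w(567,213),(.13,-.135,A)),("wrist",w(390,272),(-.03,-.1,.114)),("wrist",w(219,38),(-.07,.1,.114))]
P=lambda n,X:(projw if n=="wrist" else proj)(M[n],X)
def f(c): return np.concatenate([(P(n,tow(c,[p]))[0]-u) *(2 if n=="wrist" else 1) for n,u,p in L])
r=least_squares(f,[.55,0,0,0.],loss="soft_l1"); print(np.round(r.x,4)); print(np.round(f(r.x).reshape(-1,2),1).tolist())
np.save("c.npy",r.x)
for p in [(-.03,-.1,.102),(-.07,.1,.102),(.015,.1,.102),(-.102,0,.14)]: print(tow(r.x,[p]))
# back-project wrist px to plane z
def bp(u,z):
    g=lambda q:projw(M["wrist"],[[q[0],q[1],z]])[0]-u
    return least_squares(g,[.48,-.15]).x
for z in(.114,):
    a,b=bp(w(390,225),z),bp(w(391.5,320),z); print("long",a,b,(a+b)/2,np.linalg.norm(a-b),np.arctan2(*(a-b)[::-1]))
    a,b=bp(w(213,12),z),bp(w(228,70),z); print("mid",a,b,(a+b)/2,np.linalg.norm(a-b),np.arctan2(*(a-b)[::-1]))
a,b=bp(w(190,127),.148),bp(w(245,255),.148);print("bar",(a+b)/2,np.linalg.norm(a-b),np.arctan2(*(a-b)[::-1]))
E
```

```text
[ 0.5194 -0.0942 -0.055  -0.0054]
[[-1.0, 2.1], [-1.6, 0.8], [1.3, -0.9], [-0.6, 0.9], [-3.3, -0.7], [-1.0, -0.2], [0.1, 1.0], [-1.2, 1.1], [-1.5, 1.6], [-2.5, 0.1], [-0.7, 0.0], [2.3, 2.6], [-6.4, -5.9], [1.6, 1.4], [0.5, -0.2], [-2.9, 1.2]]
[[ 0.48390655 -0.19236374  0.09655014]]
[[0.45495298 0.00953151 0.09655014]]
[[0.53982465 0.00486244 0.09655014]]
[[ 0.41750827 -0.08855975  0.13455014]]
long [ 0.49867032 -0.16335302] [ 0.46957573 -0.22152471] [ 0.48412303 -0.19243886] 0.06504183253303043 1.1070285375648397
mid [0.46232625 0.02718046] [ 0.45302848 -0.0179471 ] [0.45767737 0.00461668] 0.04607542748700688 1.367606418199394
bar [ 0.41908314 -0.09127085] 0.08624554009873596 1.4795202558526377
```

step_arm --targets '[{"travel": [0.05,0.02,-0.9],"delta_rot": [0,0,0.1],"grip": 0.3},{"travel": [0,0,-0.9],"delta_rot": [0,0,0],"grip": 0.3},{"travel": [0,0,-0.9],"delta_rot": [0,0,0],"grip": 0.3},{"travel": [0,0,-0.8],"delta_rot": [0,0,0],"grip": 0.3},{"travel": [0,0,-0.6],"delta_rot": [0,0,0],"grip": 0.3},{"travel": [0,0,-0.5],"delta_rot": [0,0,0],"grip": 0.3},{"travel": [0,0,0],"delta_rot": [0,0,0],"grip": 0.3}]' --grip_force 60

```text
time_s: 3.8
eef_pos: [0.4823, -0.1904, 0.0853]
tool_rot: [[0.445, 0.896, -0.004], [0.896, -0.445, 0.001], [-0.001, -0.003, -1.0]]
contact_force: [0.8, 0.8, 1.1]
finger_gap: 0.055
grip_force: 0.0
```

```bash
python3 - <<'E'
from h import *
im=vision.snapshot("wrist"); cv2.imwrite("pics/w2.png",im[60:384])
s=monitor.read_state(); print(np.round(s["eef_pos"],4),np.round(s["joints"],2),s["finger_gap"],np.round(s["contact_force"],2))
E
```

```text
[ 0.483  -0.1908  0.0869] [-0.2   0.5   0.64  2.01 -0.43  0.77  0.24] 0.05562080916403924 [ 0.42 -0.34  0.3 ]
```

View pics/w2.png

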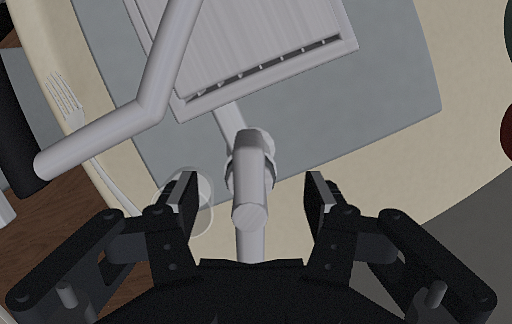

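The wing (knob at (249,215)) sits centred between the pads (180 and 320), so I can close.

step_arm --targets '[{"travel": [0.03,-0.04,-0.04],"delta_rot": [0,0,0],"grip": -0.3},{"travel": [0,0,0],"delta_rot": [0,0,0],"grip": -1},{"travel": [0,0,0],"delta_rot": [0,0,0],"grip": -1},{"travel": [0,0,0],"delta_rot": [0,0,0],"grip": -1},{"travel": [0,0,0],"delta_rot": [0,0,0],"grip": -1},{"travel": [0,0,0],"delta_rot": [0,0,0],"grip": -1}]' --grip_force 60

```text
time_s: 4.45
eef_pos: [0.482, -0.1908, 0.0861]
tool_rot: [[0.445, 0.896, -0.005], [0.896, -0.445, 0.004], [0.002, -0.006, -1.0]]
contact_force: [-26.1, 13.5, 30.2]
finger_gap: 0.0129
grip_force: 59.2
```

```bash
cat > st.py <<'E'
from h import *
s=monitor.read_state(); R=np.array(s["tool_rot"]); c=np.load("c.npy")
print(round(s["time_s"],2),np.round(s["eef_pos"],4),"yaw",np.round(np.arctan2(R[1,0],R[0,0]),3),"tilt",np.round(R[:2,2],3),"q",np.round(s["joints"],2),"gap",round(s["finger_gap"],4),"gf",round(s["grip_force"],1),"F",np.round(s["contact_force"],1),"T",np.round(s["wrist_torque"],2))
E
python3 st.py
```

```text
4.45 [ 0.482  -0.1908  0.0861] yaw 1.11 tilt [-0.005  0.004] q [-0.19  0.5   0.64  2.01 -0.43  0.77  0.24] gap 0.0129 gf 59.2 F [-26.1  13.5  30.2] T [ 2.9   5.61 -0.11]
```

step_arm --targets '[{"travel": [-0.03,0.015,0.04],"delta_rot": [0,0,0],"grip": -1},{"travel": [0,0,0],"delta_rot": [0,0,-0.4],"grip": -1},{"travel": [0,0,0],"delta_rot": [0,0,-0.4],"grip": -1},{"travel": [0,0,0],"delta_rot": [0,0,0],"grip": -1}]'

```text
time_s: 4.85
eef_pos: [0.482, -0.1908, 0.0865]
tool_rot: [[0.55, 0.835, -0.003], [0.835, -0.55, 0.001], [-0.001, -0.004, -1.0]]
contact_force: [-5.5, 1.9, -18.0]
finger_gap: 0.0131
grip_force: 63.6
```

```bash
python3 st.py
```

```text
4.85 [ 0.482  -0.1908  0.0865] yaw 0.989 tilt [-0.003  0.001] q [-0.22  0.51  0.67  2.01 -0.45  0.77  0.14] gap 0.0131 gf 63.6 F [ -5.5   1.9 -18. ] T [ 0.41  1.06 -0.04]
```

step_arm --targets '[{"travel": [0,0,-0.015],"delta_rot": [0,0,-0.5],"grip": -1},{"travel": [0,0,0],"delta_rot": [0,0,-0.5],"grip": -1},{"travel": [0,0,0],"delta_rot": [0,0,-0.5],"grip": -1},{"travel": [0,0,0],"delta_rot": [0,0,-0.5],"grip": -1},{"travel": [0,0,0],"delta_rot": [0,0,-0.5],"grip": -1},{"travel": [0,0,0],"delta_rot": [0,0,-0.5],"grip": -1},{"travel": [0,0,0],"delta_rot": [0,0,-0.5],"grip": -1},{"travel": [0,0,0],"delta_rot": [0,0,0],"grip": -1}]'

```text
time_s: 5.65
eef_pos: [0.4827, -0.1917, 0.0865]
tool_rot: [[0.894, 0.447, -0.002], [0.447, -0.894, 0.0], [-0.001, -0.001, -1.0]]
contact_force: [-4.3, -1.8, -12.9]
finger_gap: 0.013
grip_force: 64.5
```

```bash
python3 st.py
```

```text
5.65 [ 0.4827 -0.1917  0.0865] yaw 0.464 tilt [-0.002  0.   ] q [-0.31  0.56  0.8   2.01 -0.56  0.8  -0.29] gap 0.013 gf 64.5 F [ -4.3  -1.8 -12.9] T [-0.37  0.94 -0.09]
```

step_arm --targets '[{"travel": [0,0,0],"delta_rot": [0,0,-0.5],"grip": -1},{"travel": [0,0,0],"delta_rot": [0,0,-0.5],"grip": -1},{"travel": [0,0,0],"delta_rot": [0,0,-0.5],"grip": -1},{"travel": [0,0,0],"delta_rot": [0,0,-0.5],"grip": -1},{"travel": [0,0,0],"delta_rot": [0,0,-0.5],"grip": -1},{"travel": [0,0,0],"delta_rot": [0,0,-0.5],"grip": -1},{"travel": [0,0,0],"delta_rot": [0,0,0],"grip": -1}]'

```text
time_s: 6.35
eef_pos: [0.4829, -0.1926, 0.0865]
tool_rot: [[1.0, 0.014, -0.001], [0.014, -1.0, -0.002], [-0.001, 0.001, -1.0]]
contact_force: [-1.8, -8.4, -17.2]
finger_gap: 0.0126
grip_force: 63.7
```

```bash
python3 st.py
```

```text
6.35 [ 0.4829 -0.1926  0.0865] yaw 0.014 tilt [-0.001 -0.002] q [-0.39  0.61  0.91  2.01 -0.65  0.84 -0.66] gap 0.0126 gf 63.7 F [ -1.8  -8.4 -17.2] T [-1.84  0.4  -0.03]
```

step_arm --targets '[{"travel": [0,0,0],"delta_rot": [0,0,-0.25],"grip": -1},{"travel": [0,0,0],"delta_rot": [0,0,-0.25],"grip": -1},{"travel": [0,0,0],"delta_rot": [0,0,-0.25],"grip": -1},{"travel": [0,0,0],"delta_rot": [0,0,0],"grip": -1}]'

```text
time_s: 6.75
eef_pos: [0.4829, -0.1927, 0.0866]
tool_rot: [[0.995, -0.096, -0.001], [-0.096, -0.995, -0.002], [-0.001, 0.002, -1.0]]
contact_force: [-2.8, -10.6, -18.0]
finger_gap: 0.0132
grip_force: 71.3
```

```bash
python3 st.py
```

```text
6.75 [ 0.4829 -0.1927  0.0866] yaw -0.096 tilt [-0.001 -0.002] q [-0.4   0.62  0.94  2.01 -0.67  0.85 -0.75] gap 0.0132 gf 71.3 F [ -2.8 -10.6 -18. ] T [-2.22  0.71  1.52]
```

step_arm --targets '[{"travel": [0,0,0],"delta_rot": [0,0,-0.2],"grip": -1},{"travel": [0,0,0],"delta_rot": [0,0,-0.2],"grip": -1},{"travel": [0,0,0],"delta_rot": [0,0,0],"grip": -1}]'

```text
time_s: 7.05
eef_pos: [0.4835, -0.1926, 0.0868]
tool_rot: [[0.988, -0.154, -0.0], [-0.154, -0.988, -0.002], [0.0, 0.002, -1.0]]
contact_force: [0.4, -10.0, -17.5]
finger_gap: 0.013
grip_force: 102.2
```

```bash
python3 st.py
```

```text
7.05 [ 0.4835 -0.1926  0.0868] yaw -0.155 tilt [-0.    -0.002] q [-0.41  0.63  0.95  2.01 -0.68  0.86 -0.8 ] gap 0.013 gf 102.2 F [  0.4 -10.  -17.5] T [-2.   -0.26  1.76]
```

step_arm --targets '[{"travel": [0,0,0],"delta_rot": [0,0,0],"grip": 0.3},{"travel": [0,0,0],"delta_rot": [0,0,0],"grip": 0.3},{"travel": [0,0,0],"delta_rot": [0,0,0],"grip": 0.3},{"travel": [0,0,1],"delta_rot": [0,0,0],"grip": 0.3},{"travel": [0,0,1],"delta_rot": [0,0,0],"grip": 0.3},{"travel": [0,0,1],"delta_rot": [0,0,0],"grip": 0.3},{"travel": [0,0,1],"delta_rot": [0,0,0.5],"grip": 0.3},{"travel": [-0.06,0.45,0.3],"delta_rot": [0,0,0.95],"grip": 0.3},{"travel": [-0.06,0.45,0],"delta_rot": [0,0,0.95],"grip": 0.3},{"travel": [-0.06,0.45,0],"delta_rot": [0,0,0.95],"grip": 0.3},{"travel": [-0.06,0.45,0],"delta_rot": [0,0,0.95],"grip": 0.3},{"travel": [-0.06,0.45,0],"delta_rot": [0,0,0.95],"grip": 0.3},{"travel": [-0.06,0.45,0],"delta_rot": [0,0,0.95],"grip": 0.3},{"travel": [-0.06,0.45,0],"delta_rot": [0,0,0.95],"grip": 0.3},{"travel": [-0.06,0.45,0],"delta_rot": [0,0,0.95],"grip": 0.3},{"travel": [-0.06,0.45,0],"delta_rot": [0,0,0.95],"grip": 0.3},{"travel": [-0.06,0.45,0],"delta_rot": [0,0,0.95],"grip": 0.3},{"travel": [-0.06,0.45,0],"delta_rot": [0,0,0],"grip": 0.3},{"travel": [0,0,0],"delta_rot": [0,0,0],"grip": 0.3}]'

```text
time_s: 8.95
eef_pos: [0.457, 0.0082, 0.2589]
tool_rot: [[0.223, 0.975, 0.0], [0.975, -0.223, 0.001], [0.001, 0.0, -1.0]]
contact_force: [0.6, -0.6, -0.8]
finger_gap: 0.0558
grip_force: 0.0
```

```bash
python3 st.py; python3 - <<'E'
from h import *
m=vision.camera_model("wrist"); s=monitor.read_state(); im=vision.snapshot("wrist"); np.save("w3.npy",m["cam_to_world"])
cv2.imwrite("pics/w3raw.png",im)
cv2.imwrite("pics/w3.png",cv2.resize(im,(800,600),interpolation=cv2.INTER_CUBIC))
E
```

```text
8.95 [0.457  0.0082 0.2589] yaw 1.345 tilt [0.    0.001] q [-0.92  0.1   0.89  2.   -0.09  1.08 -0.21] gap 0.0558 gf 0.0 F [ 0.6 -0.6 -0.8] T [ 0.02 -0.    0.02]
```

View pics/w3.png

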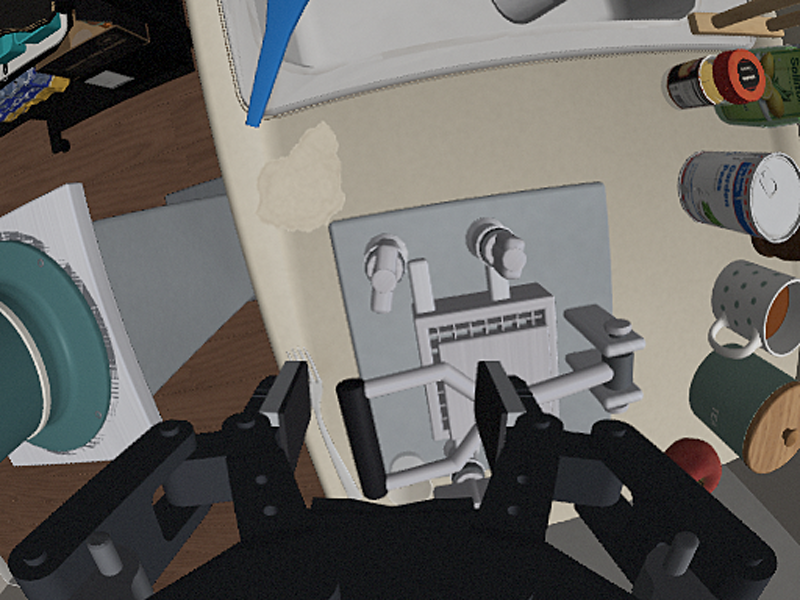

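```bash
python3 - <<'E'
import cv2
im=cv2.imread("pics/w3raw.png")[130:220,210:350]; cv2.imwrite("pics/w3c.png",cv2.resize(im,None,fx=5.5,fy=5.5,interpolation=cv2.INTER_CUBIC))
E
```

```text
(no output)
```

View pics/w3c.png

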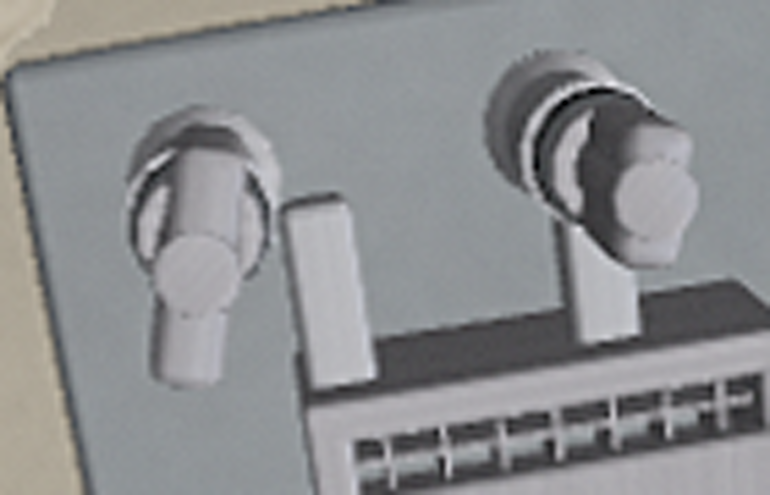

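Mid knob at (197,277) in the crop, wing ends (210,152) and (186,383). Short knob at (656,198), ends (660,122) and (649,266).

```bash
python3 - <<'E'
from h import *
m=vision.camera_model("wrist"); m["cam_to_world"]=np.load("w3.npy")
m1=dict(m); m1["cam_to_world"]=np.load("w1.npy")
k=lambda u,v:(210+u/5.5,130+v/5.5)
def bp(u,z):
    return least_squares(lambda q:projw(m,[[q[0],q[1],z]])[0]-u,[.48,0]).x
for n,kn,a,b in [("mid",(197,277),(210,152),(186,383)),("short",(656,198),(660,122),(649,266))]:
    A,B=bp(k(*a),.114),bp(k(*b),.114); print(n,bp(k(*kn),.114),(A+B)/2,np.linalg.norm(A-B),np.arctan2(*(A-B)[::-1]))
# plate edges for yaw / position: far-left corner, front edge
A=bp(k(12,72),.022); print("front-left corner",A); B=bp((602*.64,184*.64),.022); print("back-left",B,np.linalg.norm(A-B),"yaw",np.arctan2(*(B-A)[::-1]))
h1,h2=bp((352*.64,383*.64),.14),bp((373*.64,493*.64),.14); print("bar",(h1+h2)/2,np.linalg.norm(h1-h2),np.arctan2(*(h1-h2)[::-1]))
# triangulate mid knob with w1
r=least_squares(lambda P:np.r_[projw(m,[P])[0]-k(197,277),projw(m1,[P])[0]-np.array([221,42])*.64],[.45,0,.1]);print(r.x,r.fun)
E
```

```text
mid [0.45414439 0.00742279] [0.45459463 0.00876284] 0.04347750812343061 1.2411187246933573
short [0.53982819 0.00339504] [0.53969348 0.00407875] 0.02706207237459699 1.3262651271952477
front-left corner [0.4167137  0.04363658]
back-left [0.65230601 0.02986582] 0.23599442674108367 yaw -0.05838522873192541
bar [ 0.41693863 -0.09054526] 0.09044206537241091 1.47393005832711
[0.4549162  0.00603389 0.10702386] [ 1.1327209  -0.51936559 -0.99312958  0.84445779]
```

step_arm --targets '[{"travel": [-0.06,0,-0.9],"delta_rot": [0,0,-0.7],"grip": 0.3},{"travel": [0,0,-0.9],"delta_rot": [0,0,0],"grip": 0.3},{"travel": [0,0,-0.9],"delta_rot": [0,0,0],"grip": 0.3},{"travel": [0,0,-0.8],"delta_rot": [0,0,0],"grip": 0.3},{"travel": [0,0,-0.5],"delta_rot": [0,0,0],"grip": 0.3},{"travel": [0,0,-0.3],"delta_rot": [0,0,0],"grip": 0.3},{"travel": [0,0,0],"delta_rot": [0,0,0],"grip": 0.3}]'

```text
time_s: 9.7
eef_pos: [0.4544, 0.0054, 0.086]
tool_rot: [[0.328, 0.945, -0.001], [0.945, -0.328, -0.001], [-0.001, -0.001, -1.0]]
contact_force: [-0.1, -0.4, 0.5]
finger_gap: 0.0554
grip_force: 0.0
```

```bash
python3 st.py; python3 - <<'E'
from h import *
im=vision.snapshot("wrist"); cv2.imwrite("pics/w4.png",im)
E
```

```text
9.7 [0.4544 0.0054 0.086 ] yaw 1.236 tilt [-0.001 -0.001] q [-0.71  0.43  0.75  2.16 -0.45  0.71  0.01] gap 0.0554 gf 0.0 F [-0.1 -0.4  0.5] T [ 0.   -0.02 -0.01]
```

View pics/w4.png

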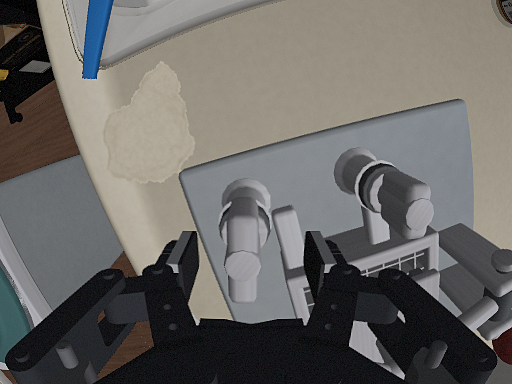

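The knob is at (243,265) and the pads' middle at about 251, so I'll shift about 3 mm before closing.

step_arm --targets '[{"travel": [-0.06,0.07,0.01],"delta_rot": [0,0,0],"grip": 0.3},{"travel": [0,0,0],"delta_rot": [0,0,0],"grip": -0.3},{"travel": [0,0,0],"delta_rot": [0,0,0],"grip": -1},{"travel": [0,0,0],"delta_rot": [0,0,0],"grip": -1},{"travel": [0,0,0],"delta_rot": [0,0,0],"grip": -1},{"travel": [0,0,0],"delta_rot": [0,0,0],"grip": -1},{"travel": [0,0,0],"delta_rot": [0,0,0],"grip": -1}]'

```text
time_s: 10.45
eef_pos: [0.4521, 0.0095, 0.0876]
tool_rot: [[0.327, 0.945, -0.001], [0.945, -0.327, 0.001], [0.001, -0.001, -1.0]]
contact_force: [-8.7, 3.1, 19.6]
finger_gap: 0.0132
grip_force: 58.4
```

```bash
python3 st.py
```

```text
10.45 [0.4521 0.0095 0.0876] yaw 1.238 tilt [-0.001  0.001] q [-0.72  0.42  0.75  2.17 -0.44  0.71 -0.  ] gap 0.0132 gf 58.4 F [-8.7  3.1 19.6] T [ 0.67  1.85 -0.05]
```

step_arm --targets '[{"travel": [0,0,0.02],"delta_rot": [0,0,-0.3],"grip": -1},{"travel": [0,0,0],"delta_rot": [0,0,-0.5],"grip": -1},{"travel": [0,0,0],"delta_rot": [0,0,-0.5],"grip": -1},{"travel": [0,0,0],"delta_rot": [0,0,-0.5],"grip": -1},{"travel": [0,0,0],"delta_rot": [0,0,-0.5],"grip": -1},{"travel": [0,0,0],"delta_rot": [0,0,-0.5],"grip": -1},{"travel": [0,0,0],"delta_rot": [0,0,-0.5],"grip": -1},{"travel": [0,0,0],"delta_rot": [0,0,-0.5],"grip": -1},{"travel": [0,0,0],"delta_rot": [0,0,-0.5],"grip": -1},{"travel": [0,0,0],"delta_rot": [0,0,0],"grip": -1}]'

```text
time_s: 11.45
eef_pos: [0.4521, 0.0093, 0.0878]
tool_rot: [[0.83, 0.557, -0.001], [0.557, -0.83, 0.0], [-0.0, -0.0, -1.0]]
contact_force: [-2.0, 1.7, -1.6]
finger_gap: 0.013
grip_force: 61.5
```

```bash
python3 st.py
```

```text
11.45 [0.4521 0.0093 0.0878] yaw 0.591 tilt [-0.001  0.   ] q [-0.85  0.48  0.92  2.17 -0.57  0.75 -0.53] gap 0.013 gf 61.5 F [-2.   1.7 -1.6] T [ 0.45  0.28 -0.07]
```

step_arm --targets '[{"travel": [0,0,0],"delta_rot": [0,0,-0.5],"grip": -1},{"travel": [0,0,0],"delta_rot": [0,0,-0.5],"grip": -1},{"travel": [0,0,0],"delta_rot": [0,0,-0.5],"grip": -1},{"travel": [0,0,0],"delta_rot": [0,0,-0.5],"grip": -1},{"travel": [0,0,0],"delta_rot": [0,0,-0.5],"grip": -1},{"travel": [0,0,0],"delta_rot": [0,0,-0.5],"grip": -1},{"travel": [0,0,0],"delta_rot": [0,0,-0.5],"grip": -1},{"travel": [0,0,0],"delta_rot": [0,0,-0.5],"grip": -1},{"travel": [0,0,0],"delta_rot": [0,0,-0.3],"grip": -1},{"travel": [0,0,0],"delta_rot": [0,0,-0.2],"grip": -1},{"travel": [0,0,0],"delta_rot": [0,0,0],"grip": -1}]'

```text
time_s: 12.55
eef_pos: [0.4521, 0.0092, 0.0878]
tool_rot: [[0.997, -0.08, -0.001], [-0.08, -0.997, 0.0], [-0.001, 0.0, -1.0]]
contact_force: [-2.6, 1.0, 0.6]
finger_gap: 0.013
grip_force: 63.7
```

```bash
python3 st.py
```

```text
12.55 [0.4521 0.0092 0.0878] yaw -0.08 tilt [-0.001  0.   ] q [-0.95  0.57  1.08  2.17 -0.72  0.82 -1.06] gap 0.013 gf 63.7 F [-2.6  1.   0.6] T [0.21 0.74 1.21]
```

Stop felt (torque 1.2 N m). One more push, then release, rise and go above the short bolt.

step_arm --targets '[{"travel": [0,0,0],"delta_rot": [0,0,-0.25],"grip": -1},{"travel": [0,0,0],"delta_rot": [0,0,-0.25],"grip": -1},{"travel": [0,0,0],"delta_rot": [0,0,0],"grip": -1}]'

```text
time_s: 12.85
eef_pos: [0.453, 0.0092, 0.088]
tool_rot: [[0.987, -0.158, 0.001], [-0.158, -0.987, -0.0], [0.001, -0.0, -1.0]]
contact_force: [2.4, 2.9, -2.0]
finger_gap: 0.013
grip_force: 100.0
```

```bash
python3 st.py
```

```text
12.85 [0.453  0.0092 0.088 ] yaw -0.159 tilt [ 0.001 -0.   ] q [-0.96  0.59  1.1   2.17 -0.74  0.82 -1.12] gap 0.013 gf 100.0 F [ 2.4  2.9 -2. ] T [ 0.55 -0.7   1.36]
```

step_arm --targets '[{"travel": [0,0,0],"delta_rot": [0,0,0],"grip": 0.3},{"travel": [0,0,0],"delta_rot": [0,0,0],"grip": 0.3},{"travel": [0,0,0],"delta_rot": [0,0,0],"grip": 0.3},{"travel": [0,0,0.9],"delta_rot": [0,0,0],"grip": 0.3},{"travel": [0,0,0.9],"delta_rot": [0,0,0],"grip": 0.3},{"travel": [0.22,-0.01,0],"delta_rot": [0,0,0.95],"grip": 0.3},{"travel": [0.22,-0.01,0],"delta_rot": [0,0,0.95],"grip": 0.3},{"travel": [0.22,-0.01,0],"delta_rot": [0,0,0.95],"grip": 0.3},{"travel": [0.22,-0.01,0],"delta_rot": [0,0,0.95],"grip": 0.3},{"travel": [0.22,-0.01,0],"delta_rot": [0,0,0.95],"grip": 0.3},{"travel": [0.22,-0.01,0],"delta_rot": [0,0,0.95],"grip": 0.3},{"travel": [0.22,-0.01,0],"delta_rot": [0,0,0.95],"grip": 0.3},{"travel": [0.22,-0.01,0],"delta_rot": [0,0,0.95],"grip": 0.3},{"travel": [0.22,-0.01,0],"delta_rot": [0,0,0.95],"grip": 0.3},{"travel": [0.22,-0.01,0],"delta_rot": [0,0,0.95],"grip": 0.3},{"travel": [0,0,0],"delta_rot": [0,0,0],"grip": 0.3}]'

```text
time_s: 14.45
eef_pos: [0.5409, 0.0045, 0.16]
tool_rot: [[0.297, 0.955, 0.0], [0.955, -0.297, 0.0], [0.0, 0.0, -1.0]]
contact_force: [-0.5, -0.4, -0.1]
finger_gap: 0.0553
grip_force: 0.0
```

```bash
python3 st.py; python3 - <<'E'
from h import *
m=vision.camera_model("wrist"); np.save("w5.npy",m["cam_to_world"])
im=vision.snapshot("wrist"); cv2.imwrite("pics/w5.png",im)
E
```

```text
14.45 [0.5409 0.0045 0.16  ] yaw 1.269 tilt [0. 0.] q [-0.67  0.44  0.76  1.91 -0.38  0.93 -0.03] gap 0.0553 gf 0.0 F [-0.5 -0.4 -0.1] T [-0.02 -0.02  0.03]
```

View pics/w5.png

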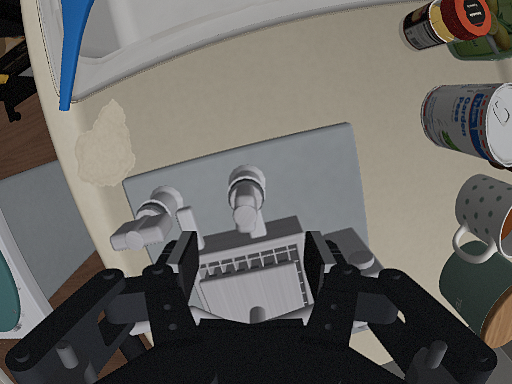

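The mid wing now lies along the cutter. The short knob is at (246,217), about 3 mm left of the pads' middle.

step_arm --targets '[{"travel": [-0.07,0.03,-0.5],"delta_rot": [0,0,0.2],"grip": 0.3},{"travel": [0,0,-0.6],"delta_rot": [0,0,0],"grip": 0.3},{"travel": [0,0,-0.5],"delta_rot": [0,0,0],"grip": 0.3},{"travel": [0,0,-0.2],"delta_rot": [0,0,0],"grip": 0.3},{"travel": [0,0,0],"delta_rot": [0,0,0],"grip": 0.3},{"travel": [0,0,0],"delta_rot": [0,0,0],"grip": -0.3},{"travel": [0,0,0],"delta_rot": [0,0,0],"grip": -1},{"travel": [0,0,0],"delta_rot": [0,0,0],"grip": -1},{"travel": [0,0,0],"delta_rot": [0,0,0],"grip": -1},{"travel": [0,0,0],"delta_rot": [0,0,0],"grip": -1},{"travel": [0,0,0],"delta_rot": [0,0,0],"grip": -1}]'

```text
time_s: 15.6
eef_pos: [0.5375, 0.0065, 0.0887]
tool_rot: [[0.27, 0.963, -0.0], [0.963, -0.27, 0.001], [0.001, -0.0, -1.0]]
contact_force: [-6.9, 2.1, 13.4]
finger_gap: 0.0128
grip_force: 58.5
```

```bash
python3 st.py
```

```text
15.6 [0.5375 0.0065 0.0887] yaw 1.297 tilt [-0.     0.001] q [-0.6   0.54  0.68  1.96 -0.47  0.8   0.07] gap 0.0128 gf 58.5 F [-6.9  2.1 13.4] T [ 0.37  1.56 -0.04]
```

step_arm --targets '[{"travel": [0,0,0.01],"delta_rot": [0,0,-0.3],"grip": -1},{"travel": [0,0,0],"delta_rot": [0,0,-0.5],"grip": -1},{"travel": [0,0,0],"delta_rot": [0,0,-0.5],"grip": -1},{"travel": [0,0,0],"delta_rot": [0,0,-0.5],"grip": -1},{"travel": [0,0,0],"delta_rot": [0,0,-0.5],"grip": -1},{"travel": [0,0,0],"delta_rot": [0,0,-0.5],"grip": -1},{"travel": [0,0,0],"delta_rot": [0,0,-0.5],"grip": -1},{"travel": [0,0,0],"delta_rot": [0,0,-0.5],"grip": -1},{"travel": [0,0,0],"delta_rot": [0,0,-0.5],"grip": -1},{"travel": [0,0,0],"delta_rot": [0,0,-0.5],"grip": -1},{"travel": [0,0,0],"delta_rot": [0,0,0],"grip": -1}]'

```text
time_s: 16.7
eef_pos: [0.5384, 0.0056, 0.0889]
tool_rot: [[0.84, 0.543, 0.002], [0.543, -0.84, -0.001], [0.001, 0.002, -1.0]]
contact_force: [4.1, -4.6, -3.0]
finger_gap: 0.0133
grip_force: 58.8
```

```bash
python3 st.py
```

```text
16.7 [0.5384 0.0056 0.0889] yaw 0.574 tilt [ 0.002 -0.001] q [-0.73  0.61  0.86  1.97 -0.61  0.85 -0.53] gap 0.0133 gf 58.8 F [ 4.1 -4.6 -3. ] T [-1.03 -0.99 -0.08]
```

step_arm --targets '[{"travel": [0,0,0],"delta_rot": [0,0,-0.5],"grip": -1},{"travel": [0,0,0],"delta_rot": [0,0,-0.5],"grip": -1},{"travel": [0,0,0],"delta_rot": [0,0,-0.5],"grip": -1},{"travel": [0,0,0],"delta_rot": [0,0,-0.5],"grip": -1},{"travel": [0,0,0],"delta_rot": [0,0,-0.5],"grip": -1},{"travel": [0,0,0],"delta_rot": [0,0,-0.5],"grip": -1},{"travel": [0,0,0],"delta_rot": [0,0,-0.5],"grip": -1},{"travel": [0,0,0],"delta_rot": [0,0,-0.4],"grip": -1},{"travel": [0,0,0],"delta_rot": [0,0,-0.3],"grip": -1},{"travel": [0,0,0],"delta_rot": [0,0,0],"grip": -1}]'

```text
time_s: 17.7
eef_pos: [0.5386, 0.0046, 0.0889]
tool_rot: [[0.998, -0.056, 0.003], [-0.056, -0.998, -0.003], [0.003, 0.003, -1.0]]
contact_force: [7.6, -10.8, -7.1]
finger_gap: 0.0129
grip_force: 58.7
```

```bash
python3 st.py
```

```text
17.7 [0.5386 0.0046 0.0889] yaw -0.056 tilt [ 0.003 -0.003] q [-0.82  0.69  1.    1.97 -0.75  0.91 -1.05] gap 0.0129 gf 58.7 F [  7.6 -10.8  -7.1] T [-2.59 -1.64 -0.07]
```

step_arm --targets '[{"travel": [0,0,0],"delta_rot": [0,0,-0.3],"grip": -1},{"travel": [0,0,0],"delta_rot": [0,0,-0.2],"grip": -1},{"travel": [0,0,0],"delta_rot": [0,0,-0.2],"grip": -1},{"travel": [0,0,0],"delta_rot": [0,0,0],"grip": -1}]'

```text
time_s: 18.1
eef_pos: [0.5386, 0.0046, 0.089]
tool_rot: [[0.988, -0.156, 0.002], [-0.156, -0.988, -0.003], [0.003, 0.003, -1.0]]
contact_force: [5.3, -11.7, -3.2]
finger_gap: 0.0127
grip_force: 98.9
```

```bash
python3 st.py
```

```text
18.1 [0.5386 0.0046 0.089 ] yaw -0.157 tilt [ 0.002 -0.003] q [-0.83  0.7   1.03  1.97 -0.77  0.92 -1.13] gap 0.0127 gf 98.9 F [  5.3 -11.7  -3.2] T [-2.76 -1.23  2.69]
```

step_arm --targets '[{"travel": [0,0,0],"delta_rot": [0,0,0],"grip": 0.3},{"travel": [0,0,0],"delta_rot": [0,0,0],"grip": 0.3},{"travel": [0,0,0],"delta_rot": [0,0,0],"grip": 0.3},{"travel": [0,0,1],"delta_rot": [0,0,0],"grip": 0.3},{"travel": [0,0,1],"delta_rot": [0,0,0],"grip": 0.3},{"travel": [0,0,1],"delta_rot": [0,0,0],"grip": 0.3},{"travel": [0,0,0.2],"delta_rot": [0,0,0.4],"grip": 0.3},{"travel": [-0.26,-0.2,0],"delta_rot": [0,0,0.9],"grip": 0.3},{"travel": [-0.26,-0.2,0],"delta_rot": [0,0,0.9],"grip": 0.3},{"travel": [-0.26,-0.2,0],"delta_rot": [0,0,0.9],"grip": 0.3},{"travel": [-0.26,-0.2,0],"delta_rot": [0,0,0.9],"grip": 0.3},{"travel": [-0.26,-0.2,0],"delta_rot": [0,0,0.9],"grip": 0.3},{"travel": [-0.26,-0.2,0],"delta_rot": [0,0,0.9],"grip": 0.3},{"travel": [-0.26,-0.2,0],"delta_rot": [0,0,0.9],"grip": 0.3},{"travel": [-0.26,-0.2,0],"delta_rot": [0,0,0.9],"grip": 0.3},{"travel": [-0.26,-0.2,0],"delta_rot": [0,0,0.9],"grip": 0.3},{"travel": [-0.26,-0.2,0],"delta_rot": [0,0,0.9],"grip": 0.3},{"travel": [-0.26,-0.2,0],"delta_rot": [0,0,0.9],"grip": 0.3},{"travel": [-0.26,-0.2,0],"delta_rot": [0,0,0.9],"grip": 0.3},{"travel": [0,0,0],"delta_rot": [0,0,0],"grip": 0.3}]' --grip_force 30

```text
time_s: 20.1
eef_pos: [0.4118, -0.0904, 0.2164]
tool_rot: [[0.047, 0.999, 0.0], [0.999, -0.047, 0.002], [0.002, 0.0, -1.0]]
contact_force: [0.5, 0.5, 0.0]
finger_gap: 0.0554
grip_force: 0.0
```

```bash
python3 st.py; python3 - <<'E'
from h import *
im=vision.snapshot("wrist"); cv2.imwrite("pics/w6a.png",im)
cv2.imwrite("pics/w6s.png",cv2.resize(vision.snapshot("side")[130:290,200:360],None,fx=2.4,fy=2.4))
a=cv2.imread("pics/w6s.png"); b=cv2.imread("pics/w6a.png")[:, 100:420]; cv2.imwrite("pics/w6.png",np.hstack([b,a]))
E
```

```text
20.1 [ 0.4118 -0.0904  0.2164] yaw 1.524 tilt [0.    0.002] q [-0.8   0.08  1.    2.13 -0.09  0.97  0.2 ] gap 0.0554 gf 0.0 F [0.5 0.5 0. ] T [ 0.08 -0.05 -0.01]
```

View pics/w6.png

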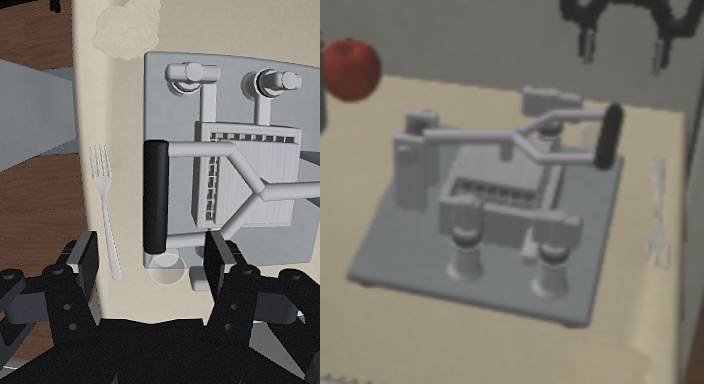

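All three wings lie along the cutter. The bar is at column 256 against the pads' middle at 251, i.e. 3.5 mm further in x, which agrees with the fit (0.4156).

step_arm --targets '[{"travel": [0.09,0.01,-0.5],"delta_rot": [0,0,0],"grip": 0.3},{"travel": [0,0,-0.7],"delta_rot": [0,0,0],"grip": 0.3},{"travel": [0,0,-0.6],"delta_rot": [0,0,0],"grip": 0.3},{"travel": [0,0,-0.3],"delta_rot": [0,0,0],"grip": 0.3},{"travel": [0,0,-0.15],"delta_rot": [0,0,0],"grip": 0.3},{"travel": [0,0,0],"delta_rot": [0,0,0],"grip": 0},{"travel": [0,0,0],"delta_rot": [0,0,0],"grip": -0.4},{"travel": [0,0,0],"delta_rot": [0,0,0],"grip": -1},{"travel": [0,0,0],"delta_rot": [0,0,0],"grip": -1},{"travel": [0,0,0],"delta_rot": [0,0,0],"grip": -1},{"travel": [0,0,0],"delta_rot": [0,0,0],"grip": -1}]' --grip_force 30

```text
time_s: 21.3
eef_pos: [0.4152, -0.0892, 0.1265]
tool_rot: [[0.049, 0.999, -0.002], [0.999, -0.049, 0.001], [0.001, -0.002, -1.0]]
contact_force: [-10.6, -0.4, 4.5]
finger_gap: 0.0191
grip_force: 31.6
```

```bash
python3 st.py
```

```text
21.3 [ 0.4152 -0.0892  0.1265] yaw 1.522 tilt [-0.002  0.001] q [-0.65  0.31  0.91  2.21 -0.35  0.77  0.44] gap 0.0191 gf 31.6 F [-10.6  -0.4   4.5] T [-0.06  2.17 -0.01]
```

step_arm --targets '[{"travel": [-0.03,0,-0.12],"delta_rot": [0,0,0],"grip": -1},{"travel": [-0.02,0,-0.125],"delta_rot": [0,0,0],"grip": -1},{"travel": [-0.016,0,-0.125],"delta_rot": [0,0,0],"grip": -1},{"travel": [-0.015,0,-0.125],"delta_rot": [0,0,0],"grip": -1},{"travel": [-0.01,0,-0.125],"delta_rot": [0,0,0],"grip": -1},{"travel": [-0.009,0,-0.125],"delta_rot": [0,0,0],"grip": -1},{"travel": [-0.003,0,-0.125],"delta_rot": [0,0,0],"grip": -1},{"travel": [-0.003,0,-0.125],"delta_rot": [0,0,0],"grip": -1},{"travel": [0.003,0,-0.125],"delta_rot": [0,0,0],"grip": -1},{"travel": [0.003,0,-0.125],"delta_rot": [0,0,0],"grip": -1},{"travel": [0.009,0,-0.125],"delta_rot": [0,0,0],"grip": -1},{"travel": [0.01,0,-0.125],"delta_rot": [0,0,0],"grip": -1},{"travel": [0.015,0,-0.125],"delta_rot": [0,0,0],"grip": -1},{"travel": [0.016,0,-0.125],"delta_rot": [0,0,0],"grip": -1},{"travel": [0,0,0],"delta_rot": [0,0,0],"grip": -1}]'

```text
time_s: 22.8
eef_pos: [0.4133, -0.0891, 0.0564]
tool_rot: [[0.049, 0.999, -0.002], [0.999, -0.049, 0.001], [0.001, -0.002, -1.0]]
contact_force: [-9.6, -0.3, 4.2]
finger_gap: 0.0188
grip_force: 34.0
```

```bash
python3 st.py
```

```text
22.8 [ 0.4133 -0.0891  0.0564] yaw 1.522 tilt [-0.002  0.001] q [-0.5   0.45  0.76  2.25 -0.54  0.63  0.6 ] gap 0.0188 gf 34.0 F [-9.6 -0.3  4.2] T [ 0.05  1.89 -0.1 ]
```

step_arm --targets '[{"travel": [0.02,0,-0.12],"delta_rot": [0,0,0],"grip": -1},{"travel": [0.022,0,-0.12],"delta_rot": [0,0,0],"grip": -1},{"travel": [0.028,0,-0.12],"delta_rot": [0,0,0],"grip": -1},{"travel": [0.02,0,-0.08],"delta_rot": [0,0,0],"grip": -1},{"travel": [0,0,-0.04],"delta_rot": [0,0,0],"grip": -1},{"travel": [0,0,0],"delta_rot": [0,0,0],"grip": -1}]'

```text
time_s: 23.4
eef_pos: [0.4167, -0.0892, 0.0374]
tool_rot: [[0.049, 0.999, -0.002], [0.999, -0.049, 0.001], [0.001, -0.002, -1.0]]
contact_force: [-11.8, -1.1, 5.1]
finger_gap: 0.0187
grip_force: 34.7
```

```bash
python3 st.py
```

```text
23.4 [ 0.4167 -0.0892  0.0374] yaw 1.522 tilt [-0.002  0.001] q [-0.46  0.49  0.71  2.25 -0.59  0.59  0.64] gap 0.0187 gf 34.7 F [-11.8  -1.1   5.1] T [-0.3   2.05 -0.11]
```

Not at the stop yet, so I'll go on in small steps.

step_arm --targets '[{"travel": [0,0,-0.025],"delta_rot": [0,0,0],"grip": -1},{"travel": [0,0,-0.025],"delta_rot": [0,0,0],"grip": -1},{"travel": [0,0,0],"delta_rot": [0,0,0],"grip": -1}]'

```text
time_s: 23.7
eef_pos: [0.4171, -0.0893, 0.0356]
tool_rot: [[0.049, 0.999, -0.001], [0.999, -0.049, 0.001], [0.001, -0.001, -1.0]]
contact_force: [-9.8, -1.2, 4.4]
finger_gap: 0.0187
grip_force: 34.7
```

```bash
python3 st.py
```

```text
23.7 [ 0.4171 -0.0893  0.0356] yaw 1.522 tilt [-0.001  0.001] q [-0.45  0.5   0.7   2.25 -0.59  0.59  0.65] gap 0.0187 gf 34.7 F [-9.8 -1.2  4.4] T [-0.41  1.75 -0.04]
```

step_arm --targets '[{"travel": [0.005,0,-0.03],"delta_rot": [0,0,0],"grip": -1},{"travel": [0.005,0,-0.03],"delta_rot": [0,0,0],"grip": -1},{"travel": [0,0,0],"delta_rot": [0,0,0],"grip": -1}]'

```text
time_s: 24.0
eef_pos: [0.4176, -0.0893, 0.0334]
tool_rot: [[0.049, 0.999, -0.001], [0.999, -0.049, 0.001], [0.001, -0.001, -1.0]]
contact_force: [-11.2, -1.3, 14.3]
finger_gap: 0.0189
grip_force: 35.7
```

```bash
python3 st.py; python3 - <<'E'
from h import *
im=vision.snapshot("side")[130:290,200:360]; cv2.imwrite("pics/w7.png",cv2.resize(im,None,fx=3.5,fy=3.5,interpolation=cv2.INTER_CUBIC))
E
```

```text
24.0 [ 0.4176 -0.0893  0.0334] yaw 1.522 tilt [-0.001  0.001] q [-0.45  0.5   0.7   2.25 -0.6   0.58  0.65] gap 0.0189 gf 35.7 F [-11.2  -1.3  14.3] T [-0.22  2.31 -0.04]
```

View pics/w7.png

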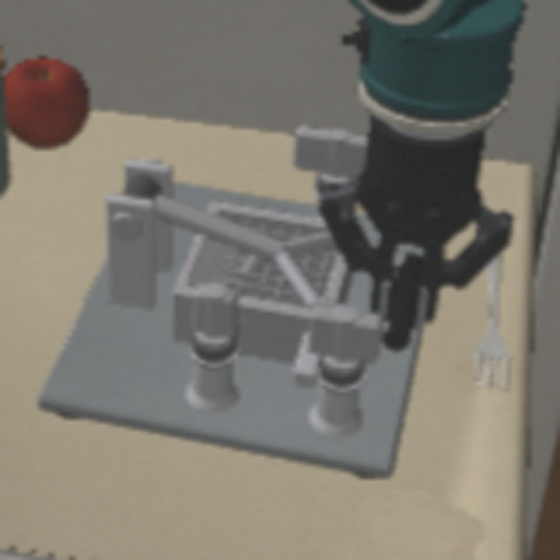

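The press is fully down: the bar is low in front of the frame and the force jumped to 14 N at the stop. I'll push slightly more, then ease back up.

step_arm --targets '[{"travel": [0,0,-0.025],"delta_rot": [0,0,0],"grip": -1},{"travel": [0,0,0],"delta_rot": [0,0,0],"grip": -1},{"travel": [0,0,0.03],"delta_rot": [0,0,0],"grip": -1},{"travel": [-0.012,0,0.05],"delta_rot": [0,0,0],"grip": -1},{"travel": [-0.012,0,0.05],"delta_rot": [0,0,0],"grip": -1},{"travel": [-0.011,0,0.05],"delta_rot": [0,0,0],"grip": -1},{"travel": [-0.011,0,0.05],"delta_rot": [0,0,0],"grip": -1},{"travel": [-0.01,0,0.05],"delta_rot": [0,0,0],"grip": -1},{"travel": [-0.01,0,0.05],"delta_rot": [0,0,0],"grip": -1},{"travel": [-0.009,0,0.05],"delta_rot": [0,0,0],"grip": -1},{"travel": [-0.009,0,0.05],"delta_rot": [0,0,0],"grip": -1},{"travel": [-0.008,0,0.05],"delta_rot": [0,0,0],"grip": -1},{"travel": [-0.008,0,0.05],"delta_rot": [0,0,0],"grip": -1},{"travel": [-0.007,0,0.05],"delta_rot": [0,0,0],"grip": -1},{"travel": [-0.006,0,0.05],"delta_rot": [0,0,0],"grip": -1},{"travel": [-0.006,0,0.05],"delta_rot": [0,0,0],"grip": -1},{"travel": [-0.005,0,0.05],"delta_rot": [0,0,0],"grip": -1},{"travel": [-0.004,0,0.05],"delta_rot": [0,0,0],"grip": -1},{"travel": [-0.004,0,0.05],"delta_rot": [0,0,0],"grip": -1},{"travel": [-0.003,0,0.05],"delta_rot": [0,0,0],"grip": -1}]'

```text
time_s: 26.05
eef_pos: [0.412, -0.089, 0.0674]
tool_rot: [[0.049, 0.999, -0.002], [0.999, -0.049, 0.001], [0.001, -0.002, -1.0]]
contact_force: [-9.9, -0.1, 2.5]
finger_gap: 0.019
grip_force: 33.6
```

```bash
python3 st.py
```

```text
26.05 [ 0.412  -0.089   0.0674] yaw 1.522 tilt [-0.002  0.001] q [-0.53  0.43  0.78  2.25 -0.51  0.65  0.58] gap 0.019 gf 33.6 F [-9.9 -0.1  2.5] T [-0.05  2.07 -0.09]
```

step_arm --targets '[{"travel": [-0.003,0,0.05],"delta_rot": [0,0,0],"grip": -1},{"travel": [-0.002,0,0.05],"delta_rot": [0,0,0],"grip": -1},{"travel": [-0.002,0,0.05],"delta_rot": [0,0,0],"grip": -1},{"travel": [-0.001,0,0.05],"delta_rot": [0,0,0],"grip": -1},{"travel": [-0.001,0,0.05],"delta_rot": [0,0,0],"grip": -1},{"travel": [0,0,0.05],"delta_rot": [0,0,0],"grip": -1},{"travel": [0,0,0.05],"delta_rot": [0,0,0],"grip": -1},{"travel": [0.001,0,0.05],"delta_rot": [0,0,0],"grip": -1},{"travel": [0.001,0,0.05],"delta_rot": [0,0,0],"grip": -1},{"travel": [0.002,0,0.05],"delta_rot": [0,0,0],"grip": -1},{"travel": [0.002,0,0.05],"delta_rot": [0,0,0],"grip": -1},{"travel": [0.003,0,0.05],"delta_rot": [0,0,0],"grip": -1},{"travel": [0.003,0,0.05],"delta_rot": [0,0,0],"grip": -1},{"travel": [0.004,0,0.05],"delta_rot": [0,0,0],"grip": -1},{"travel": [0.004,0,0.05],"delta_rot": [0,0,0],"grip": -1},{"travel": [0.005,0,0.05],"delta_rot": [0,0,0],"grip": -1},{"travel": [0.005,0,0.05],"delta_rot": [0,0,0],"grip": -1},{"travel": [0.006,0,0.05],"delta_rot": [0,0,0],"grip": -1},{"travel": [0.006,0,0.05],"delta_rot": [0,0,0],"grip": -1},{"travel": [0.007,0,0.05],"delta_rot": [0,0,0],"grip": -1}]'

```text
time_s: 28.05
eef_pos: [0.4124, -0.089, 0.107]
tool_rot: [[0.049, 0.999, -0.004], [0.999, -0.049, 0.002], [0.001, -0.004, -1.0]]
contact_force: [-14.1, -0.9, 2.3]
finger_gap: 0.0191
grip_force: 32.3
```

```bash
python3 st.py
```

```text
28.05 [ 0.4124 -0.089   0.107 ] yaw 1.522 tilt [-0.004  0.002] q [-0.61  0.35  0.87  2.22 -0.4   0.73  0.49] gap 0.0191 gf 32.3 F [-14.1  -0.9   2.3] T [-0.13  3.45 -0.06]
```

step_arm --targets '[{"travel": [0.006,0,0.05],"delta_rot": [0,0,0],"grip": -1},{"travel": [0.006,0,0.05],"delta_rot": [0,0,0],"grip": -1},{"travel": [0.007,0,0.05],"delta_rot": [0,0,0],"grip": -1},{"travel": [0.007,0,0.05],"delta_rot": [0,0,0],"grip": -1},{"travel": [0.008,0,0.05],"delta_rot": [0,0,0],"grip": -1},{"travel": [0.008,0,0.05],"delta_rot": [0,0,0],"grip": -1},{"travel": [0.009,0,0.05],"delta_rot": [0,0,0],"grip": -1},{"travel": [0.009,0,0.05],"delta_rot": [0,0,0],"grip": -1},{"travel": [0.009,0,0.04],"delta_rot": [0,0,0],"grip": -1},{"travel": [0.009,0,0.03],"delta_rot": [0,0,0],"grip": -1},{"travel": [0,0,0],"delta_rot": [0,0,0],"grip": -1}]'

```text
time_s: 29.15
eef_pos: [0.4151, -0.0891, 0.1257]
tool_rot: [[0.049, 0.999, -0.005], [0.999, -0.049, 0.002], [0.001, -0.005, -1.0]]
contact_force: [-18.5, -0.4, 5.6]
finger_gap: 0.0189
grip_force: 32.0
```

```bash
python3 st.py
```

```text
29.15 [ 0.4151 -0.0891  0.1257] yaw 1.521 tilt [-0.005  0.002] q [-0.65  0.31  0.91  2.21 -0.36  0.78  0.45] gap 0.0189 gf 32.0 F [-18.5  -0.4   5.6] T [-0.3   3.97 -0.03]
```

step_arm --targets '[{"travel": [-0.005,0,0.02],"delta_rot": [0,0,0],"grip": -1},{"travel": [-0.005,0,0.02],"delta_rot": [0,0,0],"grip": -1},{"travel": [0,0,0.01],"delta_rot": [0,0,0],"grip": -1},{"travel": [0,0,0],"delta_rot": [0,0,0],"grip": -1}]'

```text
time_s: 29.55
eef_pos: [0.4153, -0.0892, 0.1273]
tool_rot: [[0.049, 0.999, -0.003], [0.999, -0.049, 0.001], [0.0, -0.003, -1.0]]
contact_force: [-5.7, -2.3, -19.2]
finger_gap: 0.0186
grip_force: 30.6
```

```bash
python3 st.py
```

```text
29.55 [ 0.4153 -0.0892  0.1273] yaw 1.522 tilt [-0.003  0.001] q [-0.65  0.31  0.91  2.2  -0.35  0.78  0.44] gap 0.0186 gf 30.6 F [ -5.7  -2.3 -19.2] T [-0.69  1.39 -0.11]
```

The arm is at its upper rest: it now resists lifting with 19 N. I'll relax that, open gradually and rise clear.

step_arm --targets '[{"travel": [0,0,-0.015],"delta_rot": [0,0,0],"grip": -1},{"travel": [0,0,0],"delta_rot": [0,0,0],"grip": -0.3},{"travel": [0,0,0],"delta_rot": [0,0,0],"grip": 0},{"travel": [0,0,0],"delta_rot": [0,0,0],"grip": 0.3},{"travel": [0,0,0],"delta_rot": [0,0,0],"grip": 0.3},{"travel": [0,0,0],"delta_rot": [0,0,0],"grip": 0.3},{"travel": [0,0,0.5],"delta_rot": [0,0,0],"grip": 0.3},{"travel": [0,0,1],"delta_rot": [0,0,0],"grip": 0.3},{"travel": [0,0,1],"delta_rot": [0,0,0],"grip": 0.3},{"travel": [0,0,0.5],"delta_rot": [0,0,0],"grip": 0.3},{"travel": [0,0,0],"delta_rot": [0,0,0],"grip": 0.3}]'

```text
time_s: 30.65
eef_pos: [0.4185, -0.0893, 0.2495]
tool_rot: [[0.048, 0.999, 0.004], [0.999, -0.048, 0.002], [0.002, 0.004, -1.0]]
contact_force: [0.6, -0.3, -0.3]
finger_gap: 0.0558
grip_force: 0.0
```

```bash
python3 st.py; python3 - <<'E'
from h import *
im=vision.snapshot("wrist"); cv2.imwrite("pics/w8.png",im)
b=cv2.imread("pics/w6a.png"); 
d=cv2.absdiff(im,b).max(2)[40:250,120:420]; print("pixels changed vs before press:",(d>60).sum())
# wing axes from masks
m=vision.camera_model("wrist")
for n in ["bolt_long","bolt_mid","bolt_short"]:
    for r in nets.masks_of("wrist",n)[:3]:
        ys,xs=np.nonzero(r["pixels"]); print(n,round(r["conf"],2),np.round([xs.mean(),ys.mean()]),cv2.minAreaRect(np.c_[xs,ys].astype(np.float32))[1:])
E
```

```text
30.65 [ 0.4185 -0.0893  0.2495] yaw 1.523 tilt [0.004 0.002] q [-0.88  0.03  1.05  2.08 -0.03  1.05  0.14] gap 0.0558 gf 0.0 F [ 0.6 -0.3 -0.3] T [ 0.03 -0.01  0.05]
pixels changed vs before press: 7553
bolt_long 0.81 [292. 263.] ((28.833864212036133, 24.020652770996094), 87.39744567871094)
bolt_mid 0.85 [280.  79.] ((23.0, 47.0), 90.0)
bolt_mid 0.43 [328. 158.] ((205.99996948242188, 198.99996948242188), -0.0)
bolt_mid 0.35 [292. 263.] ((27.059852600097656, 24.5203914642334), 87.61405944824219)
bolt_short 0.69 [361.  85.] ((21.4581298828125, 33.43476867675781), 86.42366790771484)
```

View pics/w8.png

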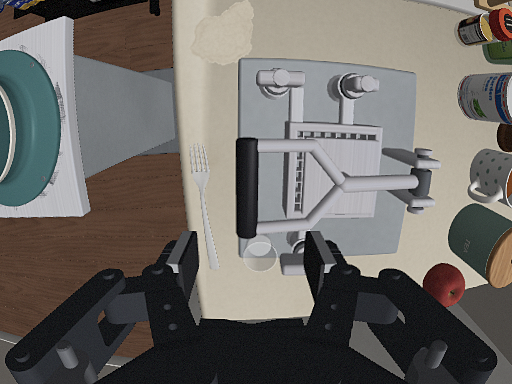

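The picture shows all three wings along the cutter's x axis (mid at (280,80), short at (361,85), long at (292,263)). The bar is back at rest at (247,188), and the glass still stands at (260,252). I'll hand in.

```bash
python3 -c "
from bench import arm; print(arm.job_done())"
```

```text
the job is handed in; nothing more can be done
None
```

The job is handed in at about 31 s of the 72 s: I tightened the long, mid and short bolts to their stops in that order, then pressed the arm fully down, eased it back up to rest and let go; the other things I could see in the last picture still stood in place.

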